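Close the leak-test pot with its bayonet cap

ROBOT

A 6-joint arm with a two-finger parallel gripper is mounted at the origin on a cart in front of the work surface, level with it; the furniture and walls round the work are solid. World frame = base frame: x ahead of the robot, y to its left, z up, the work surface at z = 0. Lengths are in m, angles in rad, forces in N, time in s.
With the tool pointing down it reaches from about 0.3 to 0.875 m from the base axis. Payload 6.4 kg.
Tool frame: the origin (TCP) lies at the very end of the fingers, on their centre line; the grasp point (between the pads) lies 19 mm behind it; x points along the fingers, z is the direction in which the jaws open and shut, and the axes are right-handed (so a half turn about x gives the same grasp; the last joint's range is limited). The gripper opens to 85 mm and grips with 20 to 120 N. Pads are 22 mm wide; open, the fingers measure 114 mm over their backs; the gripper's body (76 mm by 85 mm) begins 54 mm behind the grasp point. The pads swing forward as they close: fully open they stand 13 mm farther back than shut.
Start: joints at [-1.401, 0.181, 1.607, -0, 1.354, -0.206], TCP at [0.211, -0.535, 0.231] pointing down, gripper open.
Joint ranges: [-2.99, 2.99], [-0.89, 2.07], [0.3, 2.58], [-1.14, 4.28], [0, 2.63], [-3.12, 3.12]. Speed limits (rad/s): [2.57, 2.57, 3.01, 3.14, 3.14, 3.14].

INTERFACE

Orientations are given as a unit quaternion [x, y, z, w].
In Python, from cell import observe, optics, ticket gives the robot as it stands.
- The arm moves only by the shell command python3 -m jog 'ROWS' [OPENING] [FORCE]. ROWS is JSON, a list of rows, each an object with "offset": the shift along the tool's x, y, z in units of 750 mm (1.0 is 750 mm), a list of three; "rot": the turn, a rotation vector about the tool's x, y, z in units of 360 degrees (1.0 is 360 degrees), a list of three. A call has 1 to 8 rows; each row is the pose to reach, as a shift and turn from the pose commanded when the call began, along the tool's axes at that moment, turning the shorter way round; what a row does not reach only later rows make up. A row lasts 1/8 s, in which the tool goes at most 62.5 mm and 10.7 degrees, less where a joint would pass 70% of its speed; a pose out of reach is approached as far as the arm can. A call with a number of a shift or a turn outside -1 to 1 is refused whole. A call with a gripper value outside its range is refused whole. OPENING is the closure, from -1 (fully open) to 1 (shut), set as the call begins (- or left out, the last holds). The fingers move at their own pace and stop on an object; FORCE is the grip in N (left out, the last holds). Time passes only in rows, so rows that repeat a pose let the fingers close. It gives the time, the measured TCP pose, the force and the opening at its end, in the units of the state.
- observe(): the state, without advancing time (a new reading comes with each control period).
- optics.read_camera(name): name is "side" or "top"; returns (picture, depth): 420x560x3 uint8, blue, green, red; 420x560 float32, m along the optical axis (not along the pixel's ray), 0 where there is no reading.
- optics.get_calibration(name): a dict with "K" (3x3 intrinsics, pixels), "R" (3x3) and "t" (3): a world point X has camera coordinates R X + t. Camera axes: x right, y down, z forward; pixel columns grow to the right and rows downward; lengths in m; the calibration is good to about 2 mm. A picture is of the moment at which its call begins. get_calibration takes no time and is no camera call.
- ticket.job_done(): hands the job in, once; it reports no verdict.
The state is a dict: "clock": time; "joint_positions": joint angles; "qd": joint speeds; "tau": joint torques, N m; "ee_pos": TCP position; "tcp_rot": TCP orientation; "wrist_force": force on the tool from outside, world axes, zero at the start; "torque": the same for the moment, N m; "opening": opening from 0.0 (shut) to 1.0 (fully open).
Only numpy, scipy, OpenCV 4.12 (cv2) and the standard library are available. Lean on these libraries where they do the work, as an engineer would, in place of code of your own. Each camera call takes 0.05 s, during which the arm holds its last target.

TASK

Close the leak-test pot: pick up its bayonet cap by the bar handle, drop its two pins through the notches in the mouth of the pot, press the cap down on the sprung gasket with about 8 newtons (never more than 28), and keep it pressed while you twist it clockwise until the ramps have taken over the load and hold it tight. Then let go and leave it locked; do not move the solder spool or the tape.

Things in the scene. Friction and masses are not known exactly. Their poses are not given: they have to be found in the camera images.
- cap_grip (a point): Centre of the bar handle of the loose, upright bayonet cap (0.28 kg), on its axis, 64 mm above its underside. z up along the axis. The black bar lies along y: 78 mm long, 14 mm wide (x), 22 mm high; under it a hub, then (28 to 36 mm above the underside) a dark flange 74 mm across, below that a steel spigot 48 mm across. The cap is the same after half a turn.
- cap_pin (a point): Point in the brass pin on the cap's +y side, 29 mm from the axis, 12 mm above the underside. Two equal round pins, 7 mm thick, stick out of the spigot along +y and -y, under the ends of the bar (white lines on the flange); their tips are 32.5 mm from the axis.
- cap: The bayonet cap as a whole: origin at the centre of its underside, axes as for cap_grip.
- pot_mouth (a point): Centre of the mouth of the fixed, upright test pot, at its rim, 54 mm above the bench. z up; notches along y. The pot is 86 mm across on a grey foot of 120 mm. The bore within its inward aluminium lip is 51 mm, so the cap's spigot has 1.5 mm clearance all round. Seated, the cap's underside lies 21 to 26 mm below the rim; its flange never reaches the rim.
- pot_notch (a point): The notch on the pot's +y side, at rim level, 30 mm from the axis; an equal one on the -y side. Each is a gap 11 mm wide in the lip, open downwards, marked by a white line on the rim. The cap's pins pass through them with 2 mm to spare on each side.
- pot_ramp (a point): Point on the ramp under the lip, 90 degrees clockwise (seen from above) of the +y notch. Each ramp's underside is 5 mm below the rim at 10 degrees past its notch and falls evenly to 11 mm below at 100 degrees; a stop follows at 105. The pins run beneath and are drawn down. The metal is greased (friction about 0.3): the cap stays where it is turned to.
- seat: Fixed seat in the pot, under a sprung rubber gasket 58 mm across on which the cap's underside rests. The gasket's free top is 21 to 24.2 mm below the rim: this differs from pot to pot and is not measured, so the tight angle differs too, 25 to 100 degrees past the notch (green band). It gives about 1 mm per 10 N. Origin at the seat's centre.
- pot: The test pot as a whole, fixed: origin at the centre of its foot on the bench, axes as for pot_mouth. With the cap pressed on the gasket at 8 N and the hand's height held, turning is easy until the pins meet the ramps; they then take the load over, and the upward force on the hand falls to nothing within 10 to 20 degrees: tight, 10 to 20 N on the gasket. Each degree more adds about 0.7 N.
- solder_spool: Loose blue and silver solder spool, 54x60x34 mm, near the cap; leave it alone.
- elec_tape: Loose roll of black tape, 62x60x19 mm, near the cap; leave it alone.

How it is judged:
On the way, in this order (a step that is already met when the one before it is completed fails the run):
1. the cap is in the mouth of the pot with its pins through the notches, not yet turned (horizontal distance between cap and pot_mouth below 0.004 m and z of cap in the frame of pot_mouth below -0.0185 m and angle between cap's own z axis and vertical below 0.06 rad), for 0.1 s.
2. the cap is turned under the lip and presses on the gasket (angle between the y axis of cap and the y axis of pot, either way round above 0.35 rad and z of cap in the frame of pot_mouth below -0.02 m and contact force between cap and seat above 6 N), for 0.1 s.
At the end, for the whole second after the job is handed in: The cap stands in the pot's mouth (axis within 4 mm, tilt under 0.05 rad, underside more than 20 mm below the rim), turned more than 20 degrees from the notches, at rest, and its ramps alone press it on the gasket with 7 to 22 N (horizontal distance between cap and pot_mouth below 0.004 m and z of cap in the frame of pot_mouth below -0.02 m and angle between cap's own z axis and vertical below 0.05 rad and angle between the y axis of cap and the y axis of pot, either way round above 0.35 rad and contact force between cap and seat between 7 and 22 N and linear speed of cap below 0.01 m/s); the robot touches nothing.
It fails at once if the gasket is pressed with more than 30 N (contact force between cap and seat above 30 N).
It fails at once if the spool or the tape is pushed more than 30 mm (distance of any of solder_spool, elec_tape from where it was at the start of the episode above 0.03 m).
It also fails if it takes over 51 s, if anything falls off the work surface, if the arm or the gripper's body presses on something with over 40 N, if the wrist force passes 120 N, or if a joint passes its speed limit or range.

## Working session

There is one attempt and no reset: what is moved stays moved. The work goes in short steps, Python scripts to look and compute and a shell command to move; the robot and the scene stay as the last step left them, time stands still between calls to the robot, and variables do not carry over. Pictures are saved under pics/ and viewed, and the job is handed in when it is done.

```bash
ls; mkdir -p pics; python3 - <<'E'
from cell import observe, optics
import cv2,numpy as np
s=observe(); print(s)
for n in("side","top"):
    p,d=optics.read_camera(n); cv2.imwrite(f"pics/{n}0.png",p); np.save(f"{n}0.npy",d)
    c=optics.get_calibration(n); print(n,c)
E
```

```text
pics
{'clock': 0.0, 'joint_positions': array([-1.40131452e+00,  1.81555688e-01,  1.60799102e+00, -1.42420335e-05,
        1.35383159e+00, -2.06311372e-01]), 'qd': array([ 0.0007649 , -0.00013598,  0.00241854,  0.00039782, -0.00022721,
        0.00044681]), 'tau': array([-6.50547213e-05, -4.44868755e+01, -3.51343417e+01, -3.28330007e-04,
        9.17338009e-03,  4.25478106e-06]), 'ee_pos': array([ 0.2109412 , -0.53431239,  0.23038415]), 'tcp_rot': array([ 0.39825328,  0.58503815, -0.39735099,  0.58415484]), 'wrist_force': array([ 0.7140332 , -0.38177938, -0.30351612]), 'torque': array([ 0.01567143, -0.03115637,  0.02199017]), 'opening': 1.0022080145348378}
side {'K': array([[384.6413974 ,   0.        , 280.9602011 ],
       [  0.        , 384.6413974 , 211.43901057],
       [  0.        ,   0.        ,   1.        ]]), 'R': array([[ 0.97179095,  0.23547243,  0.01323215],
       [ 0.19312798, -0.76232455, -0.61770775],
       [-0.13536595,  0.6028383 , -0.78629641]]), 't': array([-0.53727373,  0.1040509 ,  0.83836239])}
top {'K': array([[503.468128  ,   0.        , 272.16478817],
       [  0.        , 503.468128  , 207.02293448],
       [  0.        ,   0.        ,   1.        ]]), 'R': array([[ 0.00611248, -0.99986347,  0.01535215],
       [-0.99709059, -0.0072606 , -0.07587914],
       [ 0.07598025, -0.01484367, -0.99699883]]), 't': array([0.20579823, 0.51852325, 0.94663933])}
```

View pics/side0.png

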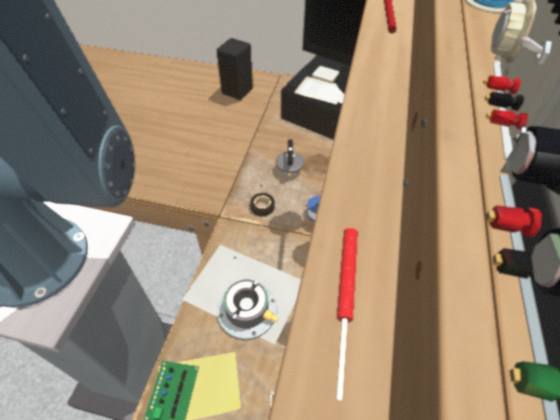

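View pics/top0.png

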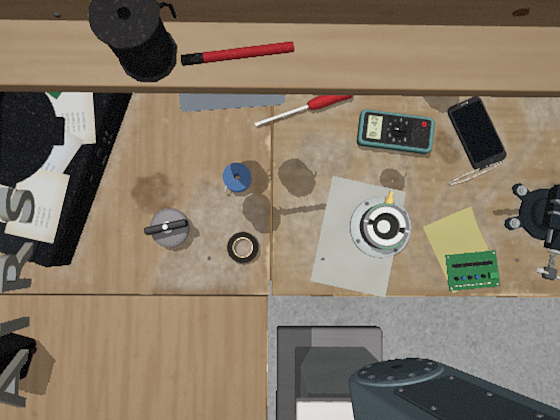

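Top: cap at (168,228), with its bar roughly along the columns; spool (237,178), tape (242,246), pot (384,227). Side: cap (290,158), pot (247,303), part of the shelf in front. I'll zoom in next.

```bash
cat > h.py <<'E'
import numpy as np,cv2
from cell import observe, optics
C={n:optics.get_calibration(n) for n in("side","top")}
def ray(n,u,v,z):
    c=C[n];R=c["R"];o=-R.T@c["t"];d=R.T@np.linalg.inv(c["K"])@[u,v,1]
    return o+d*(z-o[2])/d[2]
def proj(n,X):
    c=C[n];q=c["K"]@(c["R"]@np.asarray(X,float)+c["t"]);return q[:2]/q[2]
def tri(u1,u2): # side px, top px
    A=[];b=[]
    for n,(u,v) in(("side",u1),("top",u2)):
        P=C[n]["K"]@np.c_[C[n]["R"],C[n]["t"]]
        for k,w in((0,u),(1,v)):
            r=w*P[2]-P[k];A.append(r[:3]);b.append(-r[3])
    return np.linalg.lstsq(np.array(A),np.array(b),rcond=None)[0]
def crop(n,p,u,v,w,h,s,name):
    c=p[v:v+h,u:u+w];cv2.imwrite(name,cv2.resize(c,None,fx=s,fy=s,interpolation=cv2.INTER_CUBIC))
E
python3 - <<'E'
import cv2,numpy as np
t=cv2.imread("pics/top0.png");s=cv2.imread("pics/side0.png")
def c(p,u,v): return cv2.resize(p[v:v+80,u:u+80],(400,400),interpolation=cv2.INTER_CUBIC)
cv2.imwrite("pics/t_z.png",np.hstack([c(t,128,188),c(t,344,187)]))
cv2.imwrite("pics/s_z.png",np.hstack([c(s,250,120),c(s,207,263)]))
from h import *
print(ray("top",168,228,.064),ray("top",384,227,.054))
d=np.load("top0.npy"); print(d[228,168],d[228,150], d[20,300],d[70,300],d[150,560-360])
print(ray("top",300,92,0.1),ray("top",300,92,0.3))
E
```

```text
[0.47411452 0.39861503 0.064     ] [0.4789288  0.00316476 0.054     ]
0.9048386 0.90265775 0.0 0.5044497 0.9904446
[0.71723915 0.16203505 0.1       ] [0.65509976 0.17602427 0.3       ]
```

```bash
sleep 0.1; python3 - <<'E'
from h import *
d=np.load("top0.npy");c=C["top"]
vv,uu=np.mgrid[0:420,0:560]
q=np.linalg.inv(c["K"])@np.stack([uu.ravel(),vv.ravel(),np.ones(uu.size)])*d.ravel()
X=(c["R"].T@(q-c["t"][:,None])).T.reshape(420,560,3)
for v,u in((20,300),(70,300),(70,420),(150,20),(110,40),(210,100),(228,168),(216,168),(227,350),(200,50)):print(u,v,X[v,u].round(3))
E
```

```text
300 20 [0.444 0.224 0.98 ]
300 70 [0.619 0.189 0.488]
420 70 [0.62  0.069 0.491]
20 150 [0.604 0.643 0.123]
40 110 [0.675 0.613 0.119]
100 210 [ 0.51   0.543 -0.   ]
168 228 [0.474 0.397 0.072]
168 216 [0.497 0.404 0.036]
350 227 [0.48  0.058 0.005]
50 200 [0.519 0.593 0.111]
```

View pics/t_z.png

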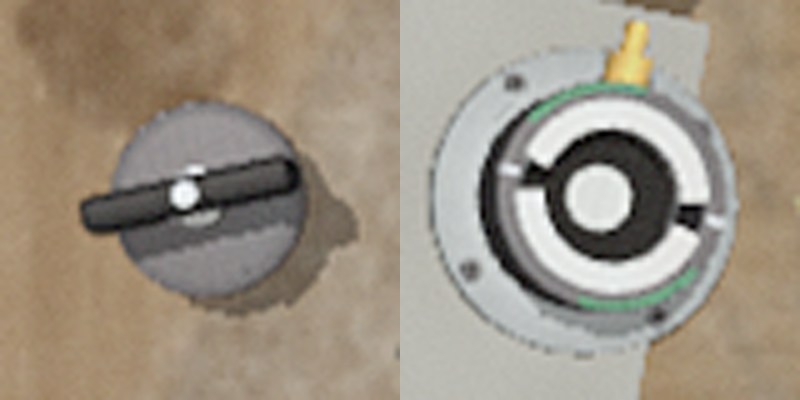

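View pics/s_z.png

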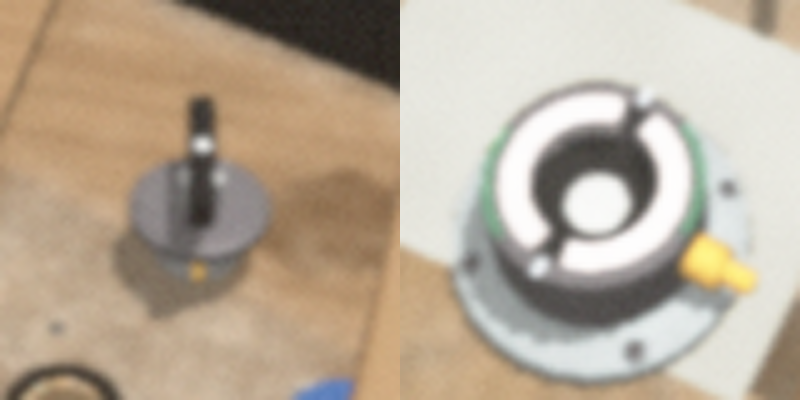

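Top zoom: the cap's bar runs from about crop (82,215) to (298,173), with the white centre dot at (184,195). The pot's notch marks are at crop (512,170) and (714,222), centred on (613,196). Side zoom: pot marks at (645,97) and (540,265), cap dot at (203,145). Next I'll measure these with masks.

```bash
python3 - <<'E'
from h import *
t=cv2.imread("pics/top0.png");s=cv2.imread("pics/side0.png")
def up(p,u,v): return cv2.resize(p[v:v+80,u:u+80],(800,800),interpolation=cv2.INTER_CUBIC)
def un(P,u,v): P=np.asarray(P,float).reshape(-1,2); return (P+.5)/10-.5+[u,v]
def big(m): 
    cs,_=cv2.findContours(m.astype(np.uint8),cv2.RETR_EXTERNAL,cv2.CHAIN_APPROX_NONE);return sorted(cs,key=cv2.contourArea)[::-1]
# cap bar top
I=up(t,128,188);g=I.max(2)
b=big(g<75)[0]; r=cv2.minAreaRect(b); box=un(cv2.boxPoints(r),128,188)
W=np.array([ray("top",*q,.070) for q in box]); print("bar rect",r,"\n",W.round(4),W.mean(0))
e=W[1]-W[0];f=W[2]-W[1];e=e if np.hypot(*e[:2])>np.hypot(*f[:2]) else f
print("bar len",np.linalg.norm(e[:2]),"ang",np.degrees(np.arctan2(e[1],e[0])))
w=[c for c in big(I.min(2)>170)][:3]
for c in w:
    m=cv2.moments(c);q=un([m['m10']/m['m00'],m['m01']/m['m00']],128,188)[0];print("white",cv2.contourArea(c),q,ray("top",*q,.075))
# flange: neutral gray vs brown wood
hsv=cv2.cvtColor(I,cv2.COLOR_BGR2HSV)
m=((hsv[...,1]<45)).astype(np.uint8)
c=big(m)[0];print("flange",cv2.fitEllipse(cv2.convexHull(c)))
cv2.imwrite("pics/fm.png",m*255)
for n,p,u,v in(("top",t,344,187),("side",s,207,263)):
    I=up(p,u,v); m=(I.min(2)>205)
    cs=[c for c in big(m) if cv2.contourArea(c)>300]
    for c in cs[:7]:
        M=cv2.moments(c);q=un([M['m10']/M['m00'],M['m01']/M['m00']],u,v)[0];print(n,cv2.contourArea(c),q,ray(n,*q,.054).round(4))
    cv2.imwrite(f"pics/pm_{n}.png",np.hstack([cv2.resize(m.astype(np.uint8)*255,(400,400))]))
E
```

```text
bar rect ((386.06097412109375, 397.61676025390625), (97.18794250488281, 447.39495849609375), 77.62915802001953) 
 [[0.4748 0.4419 0.07  ]
 [0.4926 0.3637 0.07  ]
 [0.4755 0.3597 0.07  ]
 [0.4577 0.4377 0.07  ]] [0.47515181 0.40075447 0.07      ]
bar len 0.08015425202004041 ang -77.15405767411133
white 2051.5 [164.40851816 226.38915022] [0.47659335 0.40299124 0.075     ]
white 623.0 [166.36749599 221.38047084] [0.48559696 0.39968986 0.075     ]
white 119.0 [169.34551821 230.98445378] [0.4684244  0.39399468 0.075     ]
flange ((396.3972473144531, 400.0831298828125), (388.1181335449219, 448.4170837402344), 86.93002319335938)
top 22693.5 [383.31574864 237.2551821 ] [0.46   0.0046 0.054 ]
top 22668.0 [388.863472   214.20221384] [ 0.5027 -0.0061  0.054 ]
top 11386.5 [383.30297501 226.07819713] [0.4806 0.0044 0.054 ]
top 850.0 [359.08023529 218.82160784] [0.4937 0.0492 0.054 ]
top 650.5 [358.50513707 231.95202408] [0.4695 0.0504 0.054 ]
top 371.0 [406.62861635 230.85103324] [ 0.4721 -0.0387  0.054 ]
top 368.0 [365.66847826 220.44746377] [0.4908 0.037  0.054 ]
side 271555.5 [248.67682619 287.67216435] [0.4827 0.0217 0.054 ]
side 25007.0 [255.24107517 304.24323523] [ 0.5044 -0.0082  0.054 ]
side 24603.5 [235.19564933 293.75314793] [0.4613 0.0032 0.054 ]
side 21698.5 [250.09652319 330.9575105 ] [ 0.5096 -0.0598  0.054 ]
side 10230.5 [245.97422006 303.35908069] [ 0.487  -0.0107  0.054 ]
side 570.0 [234.41707602 315.87573099] [ 0.4735 -0.0395  0.054 ]
```

```bash
python3 -c "
import cv2,numpy as np
cv2.imwrite('pics/m1.png',np.hstack([cv2.resize(cv2.imread('pics/'+f,0),(260,260)) for f in('fm.png','pm_top.png','pm_side.png')]))"
```

```text
(no output)
```

View pics/m1.png

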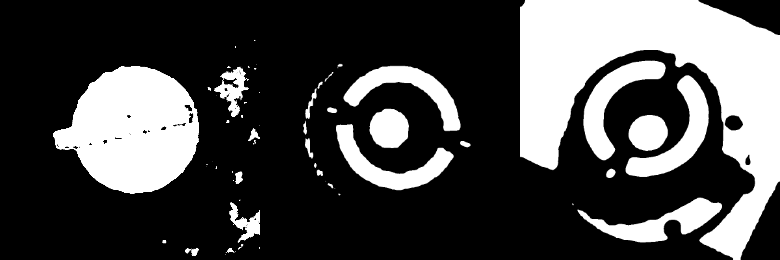

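```bash
cat >> h.py <<'E'
from scipy.spatial.transform import Rotation as Ro
def st():
    s=observe();R=Ro.from_quat(s["tcp_rot"]).as_matrix();return s,R
def rows(xyz,yaw):
    "delta to TCP xyz with tool x straight down and tool z at world yaw (deg), in jog units"
    s,R=st();z=np.array([np.cos(np.radians(yaw)),np.sin(np.radians(yaw)),0]);x=np.array([0,0,-1.])
    T=np.c_[x,np.cross(z,x),z];r=Ro.from_matrix(R.T@T).as_rotvec()
    print("offset",(R.T@(np.array(xyz)-s["ee_pos"])/.75).round(4),"rot",(r/2/np.pi).round(4),"deg",np.degrees(r).round(2),"m",np.array(xyz)-s["ee_pos"])
E
python3 - <<'E'
from h import *
s,R=st();print(R.round(3),"z yaw",np.degrees(np.arctan2(R[1,2],R[0,2])), "q",np.degrees(s["joint_positions"][[0,5]]))
S=cv2.imread("pics/side0.png")
I=cv2.resize(S[120:200,250:330],(800,800),interpolation=cv2.INTER_CUBIC)
m=(I.min(2)>170).astype(np.uint8)
n,l,stt,cc=cv2.connectedComponentsWithStats(m)
for k in range(1,n):
    if stt[k,4]>100:print(stt[k,4],(cc[k]+.5)/10-.5+[250,120])
E
```

```text
[[-0.     0.93   0.367]
 [ 0.002  0.367 -0.93 ]
 [-1.     0.    -0.002]] z yaw -68.46928558699581 q [-80.2903914  -11.82092616]
623 [290.12688604 148.4711878 ]
176 [293.76420455 155.13920455]
```

```bash
python3 - <<'E'
from h import *
a=(290.127,148.471);b=(164.4085,226.389)
X=tri(a,b);print(X,proj("side",X),proj("top",X),ray("side",*a,.075),ray("top",*b,.075))
pot=tri(((255.241+235.1956)/2,(304.243+293.753)/2),((383.316+388.863)/2,(237.255+214.202)/2));print("pot",pot)
# flange check: circle r 37 at z=.036 projected centre
print("exp flange", proj("top",[.4766,.403,.036]), "exp bar ends z.075",[proj("top",[.4766+k*.039*np.sin(np.radians(-12.85)),.403+k*.039*np.cos(np.radians(12.85)),.075]) for k in(-1,1)])
rows([.4766,.403,.15],12.85)
E
```

```text
[0.47699417 0.40332128 0.07387059] [289.87110599 148.4904309 ] [164.35366574 226.18812164] [0.47783385 0.40234027 0.075     ] [0.47659362 0.40299128 0.075     ]
pot [ 0.48179705 -0.00137186  0.05084947]
exp flange [168.53623669 227.1686711 ] exp bar ends z.075 [array([185.76873257, 221.69286059]), array([142.98063401, 231.0906936 ])]
offset [ 0.1092  0.7881 -1.0324] rot [-2.259e-01 -2.000e-04 -2.000e-04] deg [-8.132e+01 -6.000e-02 -8.000e-02] m [ 0.26565963  0.93736314 -0.08045406]
```

```bash
python3 -m jog '[{"offset":[0,0.39,-0.51],"rot":[-0.226,0,0]},{"offset":[0,0.39,-0.51],"rot":[-0.226,0,0]},{"offset":[0,0.39,-0.51],"rot":[-0.226,0,0]},{"offset":[0,0.39,-0.51],"rot":[-0.226,0,0]},{"offset":[0,0.39,-0.51],"rot":[-0.226,0,0]},{"offset":[0,0.39,-0.51],"rot":[-0.226,0,0]},{"offset":[0,0.39,-0.51],"rot":[-0.226,0,0]},{"offset":[0,0.39,-0.51],"rot":[-0.226,0,0]}]' -1 60
python3 - <<'E'
from h import *
rows([.477,.403,.15],12.85)
E
```

```text
clock: 1.1
ee_pos: [0.3427, -0.0693, 0.2312]
tcp_rot: [-0.081, 0.702, 0.081, 0.703]
wrist_force: [0.4, -1.3, -0.5]
opening: 1.0
offset [0.1084 0.5722 0.3182] rot [0.001  0.0001 0.    ] deg [0.36 0.03 0.  ] m [ 0.13430791  0.47232153 -0.08119349]
```

```bash
python3 -m jog '[{"offset":[0.05,0.572,0.318],"rot":[0.001,0,0]},{"offset":[0.05,0.572,0.318],"rot":[0.001,0,0]},{"offset":[0.05,0.572,0.318],"rot":[0.001,0,0]},{"offset":[0.1084,0.572,0.318],"rot":[0.001,0,0]},{"offset":[0.1084,0.572,0.318],"rot":[0.001,0,0]},{"offset":[0.1084,0.572,0.318],"rot":[0.001,0,0]},{"offset":[0.1084,0.572,0.318],"rot":[0.001,0,0]},{"offset":[0.1084,0.572,0.318],"rot":[0.001,0,0]}]'
python3 - <<'E'
from h import *
p,d=optics.read_camera("side");crop("side",p,210,60,160,140,5,"pics/s1.png")
rows([.477,.403,.045],12.85)
print(observe()["joint_positions"])
E
```

```text
clock: 2.1
ee_pos: [0.4795, 0.4017, 0.1489]
tcp_rot: [-0.078, 0.703, 0.077, 0.703]
wrist_force: [-0.1, -0.5, 0.8]
opening: 0.998
offset [ 0.1337 -0.0046 -0.0038] rot [-0.0006 -0.0004 -0.0004] deg [-0.2  -0.15 -0.14] m [-0.00234754 -0.00380929 -0.10027981]
[0.51367839 0.38225921 1.53646231 0.00321286 1.22473386 0.29185071]
```

View pics/s1.png

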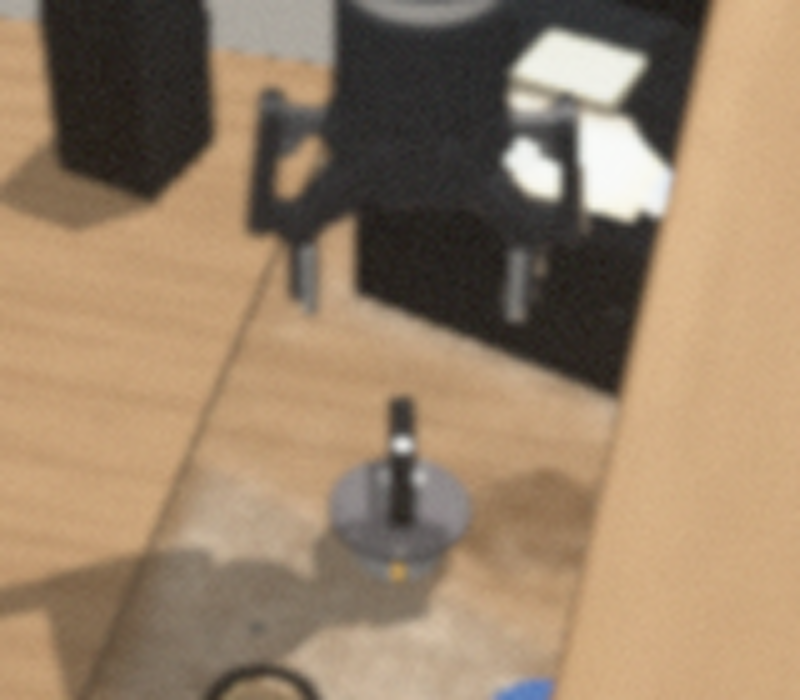

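Gripper is squarely above the bar, one finger each side. The bar is at crop (402,445) and the jaw centre near column 408. Descending.

```bash
python3 -m jog '[{"offset":[0.05,-0.0046,-0.0038],"rot":[-0.0005,0,0]},{"offset":[0.09,-0.0046,-0.0038],"rot":[-0.0005,0,0]},{"offset":[0.115,-0.0046,-0.0038],"rot":[-0.0005,0,0]},{"offset":[0.126,-0.0046,-0.0038],"rot":[-0.0005,0,0]},{"offset":[0.126,-0.0046,-0.0038],"rot":[-0.0005,0,0]},{"offset":[0.126,-0.0046,-0.0038],"rot":[-0.0005,0,0]}]'
python3 - <<'E'
from h import *
rows([.477,.403,.045],12.85)
E
```

```text
clock: 2.9
ee_pos: [0.4784, 0.3962, 0.0569]
tcp_rot: [-0.078, 0.702, 0.079, 0.704]
wrist_force: [0.0, 0.4, 1.1]
opening: 1.0
offset [0.0159 0.0093 0.0001] rot [-0.0004  0.0004 -0.0001] deg [-0.14  0.13 -0.04] m [-0.00144182  0.00683873 -0.0118936 ]
```

```bash
python3 -m jog '[{"offset":[0,0.0093,0],"rot":[0,0,0]},{"offset":[0.008,0.0093,0],"rot":[0,0,0]},{"offset":[0.0159,0.0093,0],"rot":[0,0,0]},{"offset":[0.0159,0.0093,0],"rot":[0,0,0]}]'
python3 - <<'E'
from h import *
rows([.477,.403,.045],12.85);print(observe()["wrist_force"])
E
```

```text
clock: 3.4
ee_pos: [0.4753, 0.4021, 0.0426]
tcp_rot: [-0.079, 0.703, 0.078, 0.702]
wrist_force: [0.1, -0.7, -0.4]
opening: 1.0
offset [-0.0032  0.0007  0.0025] rot [-0.0004 -0.0003  0.0001] deg [-0.13 -0.1   0.03] m [0.00169609 0.00090383 0.00242213]
[ 0.12523928 -0.74575148 -0.39535822]
```

```bash
python3 -m jog '[{"offset":[-0.003,0.0006,0.002],"rot":[0,0,0]},{"offset":[-0.003,0.0006,0.002],"rot":[0,0,0]},{"offset":[-0.003,0.0006,0.002],"rot":[0,0,0]},{"offset":[-0.003,0.0006,0.002],"rot":[0,0,0]},{"offset":[-0.003,0.0006,0.002],"rot":[0,0,0]},{"offset":[-0.003,0.0006,0.002],"rot":[0,0,0]}]' 1 80
python3 - <<'E'
from h import *
rows([.477,.403,.045],12.85);print(observe()["wrist_force"],observe()["opening"])
p,d=optics.read_camera("side");crop("side",p,230,80,120,100,6,"pics/s2.png")
rows([.477,.403,.045],12.85)
E
```

```text
clock: 4.15
ee_pos: [0.4775, 0.4034, 0.0463]
tcp_rot: [-0.078, 0.703, 0.078, 0.703]
wrist_force: [-1.0, 0.4, 4.9]
opening: 0.207
offset [ 0.0017 -0.0004 -0.0008] rot [-0.0004  0.0001 -0.    ] deg [-0.14  0.03 -0.01] m [-0.00052728 -0.00040012 -0.00128193]
[-0.95386639  0.40926962  4.89055108] 0.20652752761203025
offset [ 0.0017 -0.0004 -0.0008] rot [-0.0004  0.0001 -0.    ] deg [-0.13  0.03 -0.01] m [-0.0005405  -0.00041649 -0.00128303]
```

View pics/s2.png

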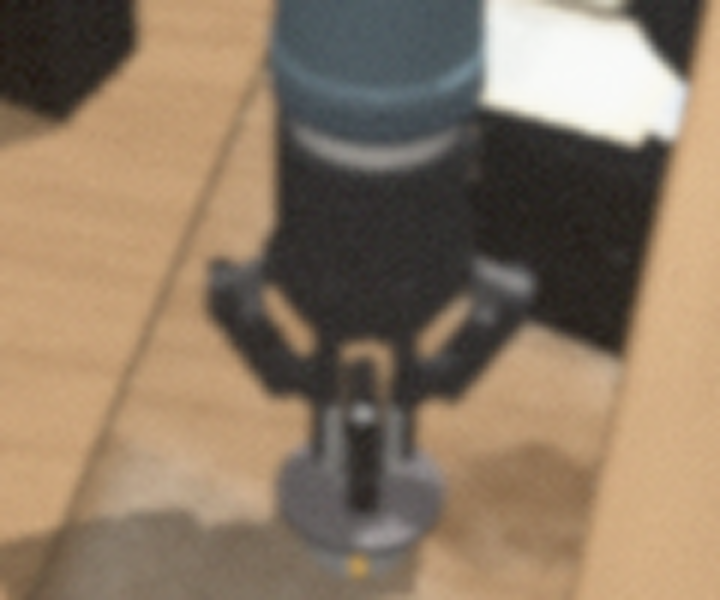

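The fingers straddle the bar, crop (362,450), maybe not quite shut. I'll let them finish closing.

```bash
python3 -m jog '[{"offset":[0,0,0],"rot":[0,0,0]},{"offset":[0,0,0],"rot":[0,0,0]},{"offset":[0,0,0],"rot":[0,0,0]}]'
python3 - <<'E'
from h import *
print(observe()["wrist_force"],observe()["opening"],observe()["tau"][5])
rows([.477,.403,.045],12.85)
E
```

```text
clock: 4.58
ee_pos: [0.4775, 0.4034, 0.0463]
tcp_rot: [-0.078, 0.703, 0.078, 0.703]
wrist_force: [-1.3, -1.2, 4.8]
opening: 0.207
[-1.2536002  -1.19394014  4.75904135] 0.2071665143255379 0.0043251257739029825
offset [ 0.0017 -0.0004 -0.0008] rot [-0.0004  0.0001 -0.    ] deg [-0.14  0.03 -0.01] m [-0.00052594 -0.00041385 -0.00125697]
```

```bash
python3 -m jog '[{"offset":[-0.02,0,0],"rot":[0,0,0]},{"offset":[-0.08,0,0],"rot":[0,0,0]},{"offset":[-0.15,0,0],"rot":[0,0,0]},{"offset":[-0.15,0,0],"rot":[0,0,0]},{"offset":[-0.15,0,0],"rot":[0,0,0]}]'
python3 - <<'E'
from h import *
print(observe()["wrist_force"],observe()["opening"])
p,d=optics.read_camera("side");crop("side",p,230,60,120,100,6,"pics/s3.png")
rows([.482,-.0013,.158],-14.1)
E
```

```text
clock: 5.2
ee_pos: [0.4766, 0.4029, 0.1576]
tcp_rot: [-0.078, 0.703, 0.078, 0.702]
wrist_force: [0.2, -0.5, -3.9]
opening: 0.204
[ 0.20092161 -0.46143659 -3.87316444] 0.2035893058496812
offset [-0.0011 -0.527  -0.1107] rot [ 0.0745 -0.0005  0.0003] deg [26.81 -0.17  0.1 ] m [ 0.00594428 -0.40382482  0.00148145]
```

View pics/s3.png

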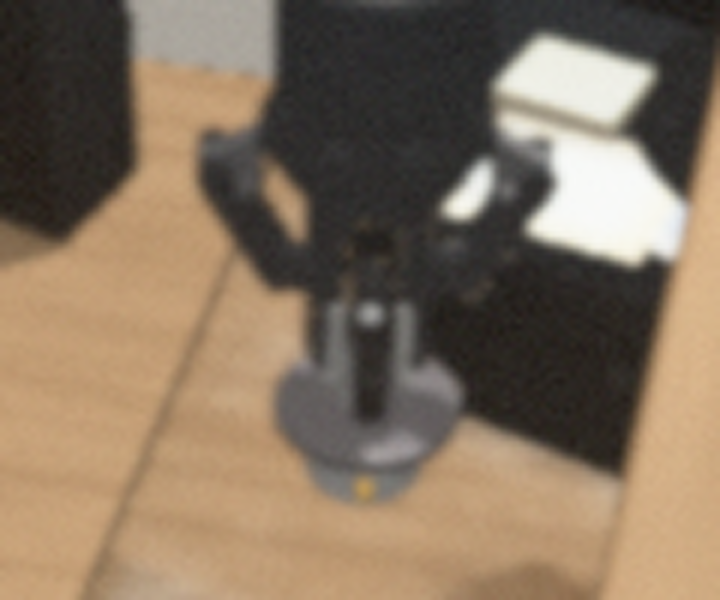

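Cap lifted, upright, bar at crop (370,365). Now over to the pot.

```bash
python3 -m jog '[{"offset":[0,-0.04,-0.008],"rot":[0.005,0,0]},{"offset":[0,-0.11,-0.023],"rot":[0.016,0,0]},{"offset":[0,-0.19,-0.04],"rot":[0.028,0,0]},{"offset":[0,-0.27,-0.057],"rot":[0.04,0,0]},{"offset":[0,-0.35,-0.073],"rot":[0.052,0,0]},{"offset":[0,-0.43,-0.09],"rot":[0.062,0,0]},{"offset":[0,-0.5,-0.105],"rot":[0.07,0,0]},{"offset":[-0.001,-0.527,-0.111],"rot":[0.0745,0,0]}]'
python3 -m jog '[{"offset":[0,0,0],"rot":[0,0,0]},{"offset":[0,0,0],"rot":[0,0,0]}]'
python3 - <<'E'
from h import *
rows([.482,-.0013,.125],-14.1)
for n,a in(("side",(187,213,120,120)),("top",(320,170,120,110))):
    p,d=optics.read_camera(n);crop(n,p,*a,5,f"pics/{n}4.png");cv2.imwrite(f"pics/{n}4f.png",p)
rows([.482,-.0013,.125],-14.1)
E
```

```text
clock: 6.25
ee_pos: [0.4816, -0.0031, 0.1572]
tcp_rot: [0.088, 0.703, -0.088, 0.7]
wrist_force: [1.2, 1.6, -3.1]
opening: 0.203
clock: 6.5
ee_pos: [0.4822, 0.0002, 0.1579]
tcp_rot: [0.087, 0.703, -0.086, 0.701]
wrist_force: [-0.7, -0.4, -4.2]
opening: 0.204
offset [ 0.0438 -0.002   0.0004] rot [ 0.     -0.0004 -0.0001] deg [ 0.02 -0.15 -0.03] m [-0.00016539 -0.00149743 -0.03287728]
offset [ 0.0445 -0.0026 -0.    ] rot [ 0.0002 -0.0003 -0.    ] deg [ 0.08 -0.09 -0.02] m [-0.00054781 -0.00184618 -0.03335028]
```

View pics/side4.png

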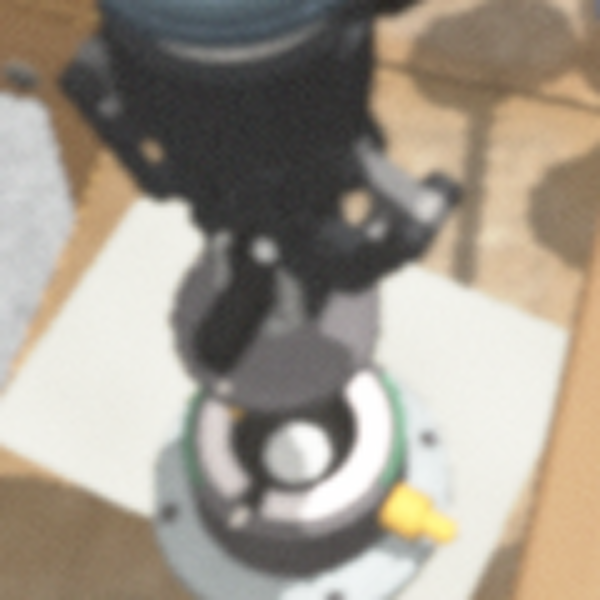

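View pics/top4.png

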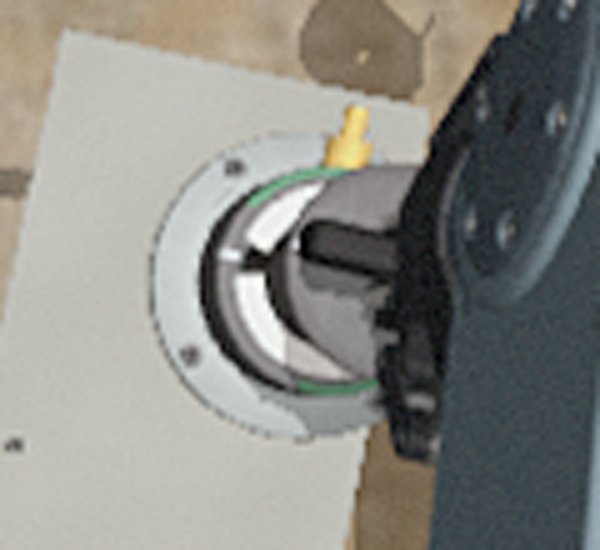

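Side: cap dot at crop (264,250), flange above the mouth. Top: left bar end at (320,245) and pot mark at (235,255), so roughly aligned. I'll go lower, then check.

```bash
python3 -m jog '[{"offset":[0.02,-0.0023,0],"rot":[0,0,0]},{"offset":[0.045,-0.0023,0],"rot":[0,0,0]},{"offset":[0.062,-0.0023,0],"rot":[0,0,0]},{"offset":[0.062,-0.0023,0],"rot":[0,0,0]},{"offset":[0.062,-0.0023,0],"rot":[0,0,0]}]'
python3 - <<'E'
from h import *
s,R=st();print(s["ee_pos"])
for n,a in(("side",(187,213,120,120)),("top",(320,170,120,110))):
    p,d=optics.read_camera(n);crop(n,p,*a,5,f"pics/{n}5.png");cv2.imwrite(f"pics/{n}5f.png",p)
s,R=st();e=s["ee_pos"];print(e)
z=e[2]+.0287
p=cv2.imread("pics/side5f.png")
I=cv2.resize(p[250:290,220:260],(400,400),interpolation=cv2.INTER_CUBIC);m=(I.min(2)>110).astype(np.uint8)
n,l,stt,cc=cv2.connectedComponentsWithStats(m)
for k in range(1,n):
    if stt[k,4]>60:
        q=(cc[k]+.5)/10-.5+[220,250];print(stt[k,4],q,ray("side",*q,z))
print("expect dot",proj("side",[e[0],e[1],z]))
rows([.482,-.0013,.1],-14.1)
E
```

```text
clock: 7.22
ee_pos: [0.483, -0.0023, 0.1129]
tcp_rot: [0.087, 0.702, -0.087, 0.702]
wrist_force: [0.3, 0.5, -3.4]
opening: 0.204
[ 0.48302453 -0.00225811  0.11286277]
[ 0.48332432 -0.00240772  0.11326847]
159 [220.33427673 259.95440252] [0.4360098  0.01949282 0.14196847]
2042 [257.86557297 270.4698335 ] [0.50599701 0.01527578 0.14196847]
20153 [224.77755917 277.95406887] [ 0.45510218 -0.0124283   0.14196847]
1249 [241.35336269 277.77674139] [ 0.48245733 -0.00524267  0.14196847]
1881 [246.08391813 286.84457735] [ 0.49525818 -0.01967362  0.14196847]
2064 [256.25833333 287.94132752] [ 0.5124279  -0.01748482  0.14196847]
expect dot [242.32915051 276.45455691]
offset [ 0.0177  0.001  -0.0021] rot [-0.      0.0002 -0.    ] deg [-0.    0.08 -0.  ] m [-0.00132432  0.00110772 -0.01326847]
```

View pics/side5.png

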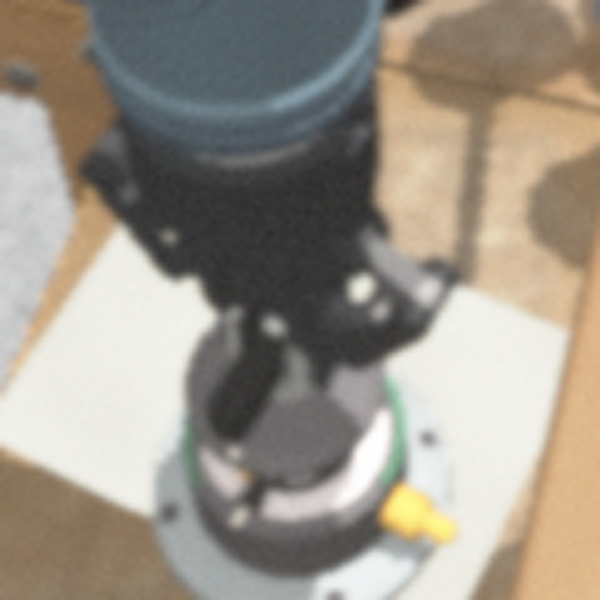

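View pics/top5.png

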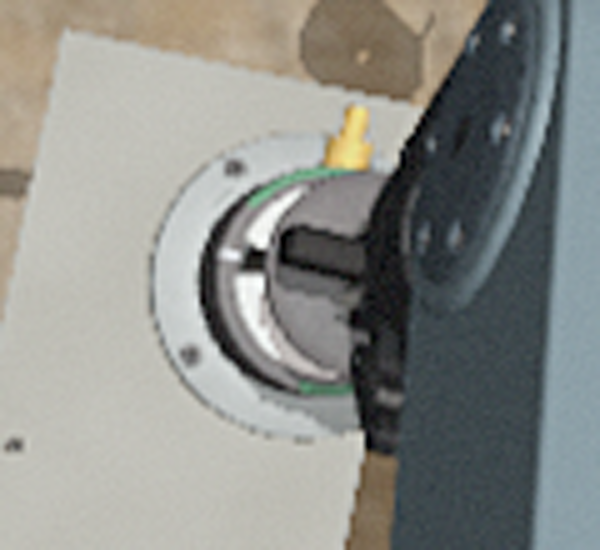

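```bash
python3 - <<'E'
from h import *
t=cv2.imread("pics/top5f.png")
I=cv2.resize(t[200:250,355:405],(500,500),interpolation=cv2.INTER_CUBIC)
cv2.imwrite("pics/z5.png",I)
z=.142
e=np.array([.4832,-.0024]);u=np.array([np.sin(np.radians(14.1)),np.cos(np.radians(14.1))])
print("expected end",proj("top",[*(e+.039*u),z]),proj("top",[*(e+.039*u),z-.022]))
print("scale", (proj("top",[.48,0,z])-proj("top",[.48,.001,z])))
S=cv2.imread("pics/side5f.png")
cv2.imwrite("pics/zs5.png",cv2.resize(S[265:325,215:275],(600,600),interpolation=cv2.INTER_CUBIC))
print("exp side flange-line end z",[proj("side",[*(np.array([.4825,-.0052])-.036*u),.113-.0463+.036])], "pin",proj("side",[*(np.array([.4825,-.0052])-.0325*u),.113-.0463+.012]), proj("side",[*(np.array([.4829,-.0025])-.0325*u),.113-.0463+.012]))
E
```

```text
expected end [377.14857004 216.724065  ] [374.2862824  217.45061786]
scale [0.59597593 0.00403633]
exp side flange-line end z [array([232.11453911, 304.93210353])] pin [234.31726614 309.02633677] [234.9930969  307.70268168]
```

View pics/z5.png

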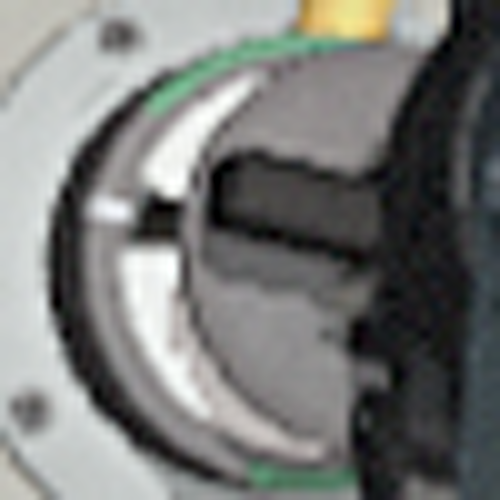

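View pics/zs5.png

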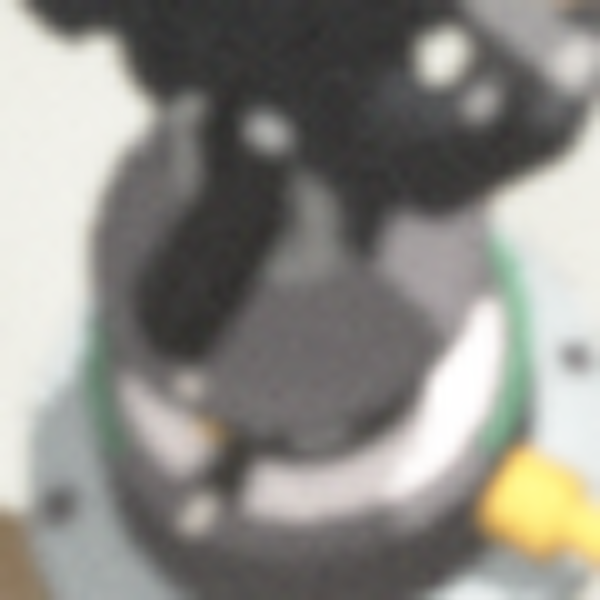

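```bash
python3 - <<'E'
from h import *
from scipy.optimize import least_squares
P=np.array([(262,75),(215,130),(192,185),(187,260),(197,320),(225,380),(265,425),(320,455)],float)
P=(P+.5)/10-.5+[355,200]
for z in(.0947,.1027):
    W=np.array([ray("top",*q,z)[:2] for q in P])
    r=least_squares(lambda c:np.hypot(*(W-c).T)-.037,[.48,0]);print(z,r.x,(r.fun*1e3).round(1))
E
```

```text
0.0947 [ 0.48138454 -0.00400338] [ 1.4  0.4 -0.2 -1.1 -0.7  0.1  0.8  0.9]
0.1027 [ 0.48110471 -0.00234805] [ 1.2  0.4 -0.2 -1.  -0.7  0.1  0.8  0.8]
```

```bash
python3 - <<'E'
from h import *
rows(observe()["ee_pos"]+[0.0,.0018,-.009],-14.1)
E
```

```text
offset [ 0.012   0.0023 -0.0006] rot [-0.      0.0002 -0.    ] deg [-0.    0.08 -0.  ] m [ 0.      0.0018 -0.009 ]
```

```bash
python3 -m jog '[{"offset":[0.004,0.0023,-0.0006],"rot":[0,0,0]},{"offset":[0.008,0.0023,-0.0006],"rot":[0,0,0]},{"offset":[0.011,0.0023,-0.0006],"rot":[0,0,0]},{"offset":[0.011,0.0023,-0.0006],"rot":[0,0,0]}]'
python3 - <<'E'
from h import *
s,R=st();print(s["ee_pos"],s["wrist_force"])
S,d=optics.read_camera("side");t,d=optics.read_camera("top");print(observe()["ee_pos"])
cv2.imwrite("pics/z6.png",np.hstack([cv2.resize(S[265:325,215:275],(390,390),interpolation=cv2.INTER_CUBIC),cv2.resize(t[200:250,355:405],(390,390),interpolation=cv2.INTER_CUBIC)]))
E
```

```text
clock: 7.82
ee_pos: [0.4824, -0.0005, 0.104]
tcp_rot: [0.087, 0.702, -0.087, 0.702]
wrist_force: [0.1, -0.2, -2.9]
opening: 0.201
[ 4.82419993e-01 -4.57319105e-04  1.04018231e-01] [ 0.05559034 -0.18743985 -2.90140444]
[ 0.48266158 -0.00052943  0.10430497]
```

View pics/z6.png

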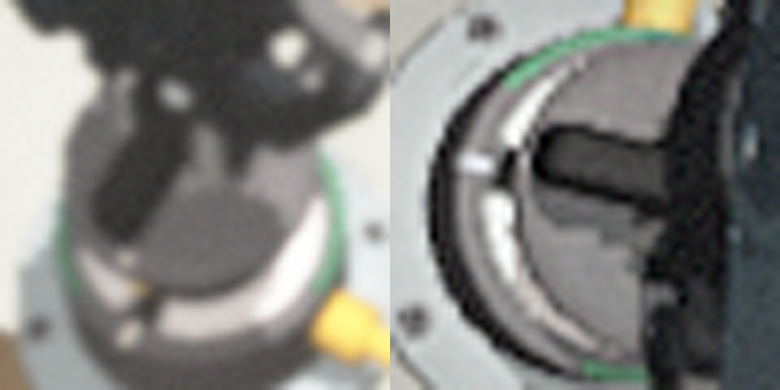

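```bash
python3 - <<'E'
from h import *
u=np.array([np.sin(np.radians(14.1)),np.cos(np.radians(14.1))])
pc=np.array([.4829,-.0025]) # pot in side frame
for nm,r,z in(("pin tip",.0325,.104-.0463+.012),("line mid",.034,.104-.0463+.036),("pot mark",.039,.054),("notch mid",.030,.054)):
    q=proj("side",[*(pc-r*u),z]);print(nm,(q-[215,265]+.5)*6.5)
tc=np.array([.4814,-.0008])
for nm,r,z in(("bar end top",.039,.104+.0287),("bar end bot",.039,.104+.0067),("pot mark",.039,.054)):
    q=proj("top",[*(tc+r*u),z]);print(nm,(q-[355,200]+.5)*7.8+[390,0])
E
```

```text
pin tip [135.80500353 294.37216165]
line mid [125.81342791 262.15686685]
pot mark [128.05404883 336.6304667 ]
notch mid [144.86172322 310.01628265]
bar end top [549.80093733 145.02143671]
bar end bot [528.13164694 150.36123308]
pot mark [476.99810433 162.96167825]
```

Pin (143,288) and notch (150,297) line up in the side view. Top shows the bar over the notch mark at (473,160). Errors look to be about 1 mm, so I'll descend watching the force.

```bash
python3 -m jog '[{"offset":[0.003,0.0007,0],"rot":[0,0,0]},{"offset":[0.006,0.0007,0],"rot":[0,0,0]},{"offset":[0.009,0.0007,0],"rot":[0,0,0]},{"offset":[0.0105,0.0007,0],"rot":[0,0,0]},{"offset":[0.0105,0.0007,0],"rot":[0,0,0]}]'
python3 - <<'E'
from h import *
s,R=st();print(s["ee_pos"],s["wrist_force"],s["torque"])
E
```

```text
clock: 8.55
ee_pos: [0.4827, 0.0, 0.0963]
tcp_rot: [0.087, 0.702, -0.087, 0.702]
wrist_force: [-0.8, -0.1, -2.8]
opening: 0.204
[4.82676287e-01 1.55136903e-06 9.63027336e-02] [-0.77426451 -0.12155271 -2.81122629] [-0.05399022 -0.00875675  0.03642427]
```

```bash
python3 -m jog '[{"offset":[0.002,0,0],"rot":[0,0,0]},{"offset":[0.004,0,0],"rot":[0,0,0]},{"offset":[0.006,0,0],"rot":[0,0,0]},{"offset":[0.006,0,0],"rot":[0,0,0]}]'
python3 - <<'E'
from h import *
s,R=st();print(s["ee_pos"],s["wrist_force"],s["torque"])
E
python3 -m jog '[{"offset":[0.0013,0,0],"rot":[0,0,0]},{"offset":[0.0026,0,0],"rot":[0,0,0]},{"offset":[0.0026,0,0],"rot":[0,0,0]}]'
python3 - <<'E'
from h import *
s,R=st();print(s["ee_pos"],s["wrist_force"],s["torque"])
E
```

```text
clock: 9.05
ee_pos: [0.4826, 0.0, 0.0918]
tcp_rot: [0.087, 0.702, -0.087, 0.702]
wrist_force: [-0.3, -0.4, -2.8]
opening: 0.202
[4.82630131e-01 4.63532871e-05 9.17637203e-02] [-0.25825243 -0.35776431 -2.80056039] [-0.03107667  0.01569881 -0.06569903]
clock: 9.43
ee_pos: [0.4827, 0.0, 0.0899]
tcp_rot: [0.087, 0.702, -0.087, 0.702]
wrist_force: [-0.1, -0.1, -3.0]
opening: 0.206
[4.82691783e-01 2.29972645e-05 8.98845779e-02] [-0.08496751 -0.0695833  -3.03556101] [-0.02522977 -0.01702131  0.01274797]
```

```bash
python3 -m jog '[{"offset":[0.0013,0,0],"rot":[0,0,0]},{"offset":[0.0027,0,0],"rot":[0,0,0]},{"offset":[0.0027,0,0],"rot":[0,0,0]}]'
python3 - <<'E'
from h import *
s,R=st();print(s["ee_pos"],s["wrist_force"],s["torque"])
E
python3 -m jog '[{"offset":[0.0013,0,0],"rot":[0,0,0]},{"offset":[0.0027,0,0],"rot":[0,0,0]},{"offset":[0.0027,0,0],"rot":[0,0,0]}]'
python3 - <<'E'
from h import *
s,R=st();print(s["ee_pos"],s["wrist_force"],s["torque"])
E
```

```text
clock: 9.8
ee_pos: [0.4827, 0.0, 0.0879]
tcp_rot: [0.087, 0.702, -0.087, 0.702]
wrist_force: [-0.1, 0.3, -3.7]
opening: 0.203
[4.82701639e-01 1.53836676e-05 8.78532798e-02] [-0.11820767  0.25993688 -3.67165457] [ 0.00773004  0.01002949 -0.00966612]
clock: 10.18
ee_pos: [0.4827, 0.0, 0.0858]
tcp_rot: [0.087, 0.702, -0.087, 0.702]
wrist_force: [0.2, -0.3, -3.8]
opening: 0.207
[4.82673233e-01 3.28696976e-06 8.58069572e-02] [ 0.20021169 -0.3082761  -3.77754992] [ 0.05557751 -0.04120205  0.01579775]
```

The pins are in the notches with no contact force. Going down to find the gasket.

```bash
python3 -m jog '[{"offset":[0.0013,0,0],"rot":[0,0,0]},{"offset":[0.0027,0,0],"rot":[0,0,0]},{"offset":[0.004,0,0],"rot":[0,0,0]},{"offset":[0.005,0,0],"rot":[0,0,0]},{"offset":[0.005,0,0],"rot":[0,0,0]}]'
python3 - <<'E'
from h import *
s,R=st();print(s["ee_pos"],s["wrist_force"],s["torque"])
E
python3 -m jog '[{"offset":[0.0013,0,0],"rot":[0,0,0]},{"offset":[0.002,0,0],"rot":[0,0,0]},{"offset":[0.002,0,0],"rot":[0,0,0]}]'
python3 - <<'E'
from h import *
s,R=st();print(s["ee_pos"],s["wrist_force"],s["torque"])
E
```

```text
clock: 10.8
ee_pos: [0.4827, 0.0, 0.0821]
tcp_rot: [0.087, 0.702, -0.087, 0.702]
wrist_force: [-0.7, -0.1, -2.9]
opening: 0.203
[4.82706294e-01 3.61544317e-05 8.20917820e-02] [-0.69684929 -0.09890515 -2.94964219] [ 0.04525483 -0.0023261   0.00982239]
clock: 11.18
ee_pos: [0.4827, 0.0, 0.0806]
tcp_rot: [0.087, 0.702, -0.087, 0.702]
wrist_force: [-0.1, -0.6, -3.0]
opening: 0.204
[4.82724634e-01 6.50346480e-06 8.06300720e-02] [-0.0888352  -0.62721396 -2.95531327] [ 0.00225581 -0.016191    0.04532724]
```

```bash
python3 -m jog '[{"offset":[0.0007,0,0],"rot":[0,0,0]},{"offset":[0.0013,0,0],"rot":[0,0,0]},{"offset":[0.0013,0,0],"rot":[0,0,0]}]'
python3 - <<'E'
from h import *
s,R=st();print(s["ee_pos"],s["wrist_force"],s["torque"])
E
python3 -m jog '[{"offset":[0.0007,0,0],"rot":[0,0,0]},{"offset":[0.0013,0,0],"rot":[0,0,0]},{"offset":[0.0013,0,0],"rot":[0,0,0]}]'
python3 - <<'E'
from h import *
s,R=st();print(s["ee_pos"],s["wrist_force"],s["torque"])
E
```

```text
clock: 11.55
ee_pos: [0.4827, -0.0, 0.0797]
tcp_rot: [0.087, 0.702, -0.087, 0.702]
wrist_force: [0.5, 0.2, -3.6]
opening: 0.206
[ 4.82734487e-01 -1.71909280e-05  7.96588059e-02] [ 0.49170259  0.24192367 -3.61047704] [-0.02266379  0.02143117  0.02323952]
clock: 11.92
ee_pos: [0.4829, -0.0, 0.0789]
tcp_rot: [0.087, 0.702, -0.087, 0.702]
wrist_force: [0.1, -0.3, -3.1]
opening: 0.202
[ 4.82936066e-01 -2.62026062e-05  7.88734825e-02] [ 0.14017636 -0.2828355  -3.14055138] [-0.00222636 -0.02851888  0.02711088]
```

```bash
python3 -m jog '[{"offset":[0.0007,0,0],"rot":[0,0,0]},{"offset":[0.0013,0,0],"rot":[0,0,0]},{"offset":[0.0013,0,0],"rot":[0,0,0]}]'
python3 - <<'E'
from h import *
s,R=st();print(s["ee_pos"],s["wrist_force"],s["torque"])
E
python3 -m jog '[{"offset":[0.0007,0,0],"rot":[0,0,0]},{"offset":[0.0013,0,0],"rot":[0,0,0]},{"offset":[0.0013,0,0],"rot":[0,0,0]}]'
python3 - <<'E'
from h import *
s,R=st();print(s["ee_pos"],s["wrist_force"],s["torque"])
E
```

```text
clock: 12.3
ee_pos: [0.4831, -0.0001, 0.0782]
tcp_rot: [0.087, 0.702, -0.087, 0.702]
wrist_force: [-1.3, 0.7, 2.9]
opening: 0.203
[ 4.83123096e-01 -7.32756502e-05  7.82288270e-02] [-1.25099948  0.73477962  2.93696397] [0.04747591 0.20920229 0.04704479]
clock: 12.68
ee_pos: [0.4833, -0.0001, 0.0777]
tcp_rot: [0.087, 0.701, -0.087, 0.702]
wrist_force: [-3.2, -0.1, 9.4]
opening: 0.202
[ 4.83312852e-01 -1.14743151e-04  7.76808469e-02] [-3.2113419  -0.05506082  9.36616126] [0.15427839 0.56393193 0.033     ]
```

Gasket met at TCP z of about 0.0783; the load is now about 12 N with a small side force. I'll ease to about 8–9 N and relieve the side force.

```bash
python3 -m jog '[{"offset":[-0.0005,0,-0.0006],"rot":[0,0,0]},{"offset":[-0.0005,0,-0.0006],"rot":[0,0,0]},{"offset":[-0.0005,0,-0.0006],"rot":[0,0,0]}]'
python3 - <<'E'
from h import *
s,R=st();print(s["ee_pos"],s["wrist_force"],s["torque"],s["joint_positions"])
E
```

```text
clock: 13.05
ee_pos: [0.4831, -0.0001, 0.078]
tcp_rot: [0.087, 0.701, -0.087, 0.702]
wrist_force: [-0.7, 0.3, 6.3]
opening: 0.2
[ 4.83140921e-01 -9.83885813e-05  7.79574502e-02] [-0.69930049  0.31407406  6.25250108] [0.05677604 0.27236805 0.0101587 ] [-2.46500429e-01  1.81561183e-01  1.95386624e+00 -1.25973780e-05
  1.00445326e+00 -2.55179161e-04]
```

```bash
python3 -m jog '[{"offset":[0,0,0],"rot":[0.01,0,0]},{"offset":[0,0,0],"rot":[0.022,0,0]},{"offset":[0,0,0],"rot":[0.033,0,0]},{"offset":[0,0,0],"rot":[0.042,0,0]},{"offset":[0,0,0],"rot":[0.042,0,0]}]'
python3 - <<'E'
from h import *
s,R=st();print(s["ee_pos"],s["wrist_force"],s["torque"],np.degrees(s["joint_positions"][5]),np.degrees(np.arctan2(R[1,2],R[0,2])))
E
```

```text
clock: 13.68
ee_pos: [0.4837, -0.0002, 0.0781]
tcp_rot: [0.179, 0.683, -0.179, 0.685]
wrist_force: [-0.6, 0.5, 4.5]
opening: 0.206
[ 4.83664742e-01 -2.09741625e-04  7.80839777e-02] [-0.56057069  0.48263751  4.49798668] [ 0.03354213 -0.00380719 -0.03436312] 15.141282501773068 -29.26816279968327
```

```bash
python3 -m jog '[{"offset":[0.0002,0,0],"rot":[0.011,0,0]},{"offset":[0.0002,0,0],"rot":[0.022,0,0]},{"offset":[0.0002,0,0],"rot":[0.028,0,0]},{"offset":[0.0002,0,0],"rot":[0.028,0,0]}]'
python3 - <<'E'
from h import *
s,R=st();print(s["ee_pos"],s["wrist_force"],s["torque"],np.degrees(np.arctan2(R[1,2],R[0,2]))+14.1)
E
```

```text
clock: 14.18
ee_pos: [0.4838, -0.0003, 0.078]
tcp_rot: [0.238, 0.665, -0.238, 0.667]
wrist_force: [-0.8, 0.2, 5.2]
opening: 0.207
[ 4.83761926e-01 -2.68100541e-04  7.80235455e-02] [-0.76965289  0.24092457  5.2181759 ] [ 0.03730411  0.03473005 -0.00970431] -25.232514855863144
```

```bash
python3 -m jog '[{"offset":[0,0,0],"rot":[0.01,0,0]},{"offset":[0,0,0],"rot":[0.02,0,0]},{"offset":[0,0,0],"rot":[0.02,0,0]}]'
python3 - <<'E'
from h import *
s,R=st();print(s["ee_pos"],s["wrist_force"],s["torque"],np.degrees(np.arctan2(R[1,2],R[0,2]))+14.1)
E
python3 -m jog '[{"offset":[0,0,0],"rot":[0.008,0,0]},{"offset":[0,0,0],"rot":[0.014,0,0]},{"offset":[0,0,0],"rot":[0.014,0,0]}]'
python3 - <<'E'
from h import *
s,R=st();print(s["ee_pos"],s["wrist_force"],s["torque"],np.degrees(np.arctan2(R[1,2],R[0,2]))+14.1)
E
```

```text
clock: 14.55
ee_pos: [0.4837, -0.0003, 0.078]
tcp_rot: [0.28, 0.648, -0.279, 0.651]
wrist_force: [-0.2, 0.1, 6.4]
opening: 0.201
[ 4.83730220e-01 -2.76436081e-04  7.80034190e-02] [-0.23897406  0.13196669  6.44162651] [-0.06271528 -0.01372625 -0.02707226] -32.45435045542615
clock: 14.92
ee_pos: [0.4837, -0.0003, 0.078]
tcp_rot: [0.308, 0.636, -0.307, 0.638]
wrist_force: [0.6, 0.0, 5.0]
opening: 0.206
[ 4.83707016e-01 -3.38809439e-04  7.79533644e-02] [0.60576044 0.01673354 5.03440776] [-0.1566652  -0.00254239  0.04297555] -37.470566834291525
```

```bash
python3 -m jog '[{"offset":[0,0,0],"rot":[0.008,0,0]},{"offset":[0,0,0],"rot":[0.014,0,0]},{"offset":[0,0,0],"rot":[0.014,0,0]}]'
python3 - <<'E'
from h import *
s,R=st();print(s["ee_pos"],s["wrist_force"],s["torque"],np.degrees(np.arctan2(R[1,2],R[0,2]))+14.1)
E
python3 -m jog '[{"offset":[0,0,0],"rot":[0.008,0,0]},{"offset":[0,0,0],"rot":[0.014,0,0]},{"offset":[0,0,0],"rot":[0.014,0,0]}]'
python3 - <<'E'
from h import *
s,R=st();print(s["ee_pos"],s["wrist_force"],s["torque"],np.degrees(np.arctan2(R[1,2],R[0,2]))+14.1)
E
```

```text
clock: 15.3
ee_pos: [0.4835, -0.0002, 0.0777]
tcp_rot: [0.335, 0.622, -0.335, 0.624]
wrist_force: [0.8, -0.1, 4.1]
opening: 0.204
[ 4.83494489e-01 -1.64916991e-04  7.77028876e-02] [ 0.81393574 -0.12694147  4.05541884] [-0.02699172 -0.2194582  -0.06722316] -42.48035072159452
clock: 15.68
ee_pos: [0.4832, -0.0004, 0.0776]
tcp_rot: [0.362, 0.607, -0.362, 0.608]
wrist_force: [0.7, -2.7, 5.5]
opening: 0.204
[ 4.83166634e-01 -3.77513734e-04  7.75742215e-02] [ 0.68490714 -2.69646493  5.45521291] [-0.43008213 -0.14597577  0.00469231] -47.469960016089466
```

```bash
python3 -m jog '[{"offset":[0,0,0],"rot":[0.006,0,0]},{"offset":[0,0,0],"rot":[0.011,0,0]},{"offset":[0,0,0],"rot":[0.011,0,0]}]'
python3 - <<'E'
from h import *
s,R=st();print(s["ee_pos"],s["wrist_force"],s["torque"],np.degrees(np.arctan2(R[1,2],R[0,2]))+14.1,R[:,0])
p,d=optics.read_camera("side");crop("side",p,187,233,100,90,6,"pics/s7.png")
E
```

```text
clock: 16.05
ee_pos: [0.4829, -0.0, 0.0773]
tcp_rot: [0.383, 0.594, -0.383, 0.595]
wrist_force: [1.8, -1.5, 5.7]
opening: 0.202
[ 4.82864810e-01 -4.33234586e-05  7.73141301e-02] [ 1.81634927 -1.45590854  5.6607049 ] [-0.26982992 -0.28922432  0.03789317] -51.47030969785336 [ 1.10554617e-03 -2.05791765e-04 -9.99999368e-01]
```

View pics/s7.png

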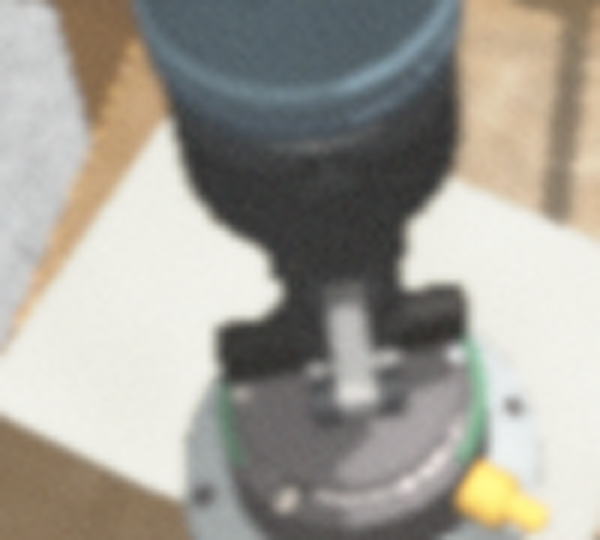

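Bar turned with the gripper and the flange looks level in the mouth; bar ends near crop (240,350) and (450,310). Hand still carries about 8.5 N, so I keep turning.

```bash
python3 -m jog '[{"offset":[-0.0003,0,0],"rot":[0.006,0,0]},{"offset":[-0.0003,0,0],"rot":[0.012,0,0]},{"offset":[-0.0003,0,0],"rot":[0.012,0,0]}]'
python3 - <<'E'
from h import *
s,R=st();print(s["ee_pos"],s["wrist_force"],s["torque"],np.degrees(np.arctan2(R[1,2],R[0,2]))+14.1)
E
python3 -m jog '[{"offset":[0,0,0],"rot":[0.006,0,0]},{"offset":[0,0,0],"rot":[0.012,0,0]},{"offset":[0,0,0],"rot":[0.012,0,0]}]'
python3 - <<'E'
from h import *
s,R=st();print(s["ee_pos"],s["wrist_force"],s["torque"],np.degrees(np.arctan2(R[1,2],R[0,2]))+14.1)
E
```

```text
clock: 16.48
ee_pos: [0.4826, 0.0001, 0.0772]
tcp_rot: [0.405, 0.58, -0.405, 0.58]
wrist_force: [2.4, -2.0, 1.6]
opening: 0.206
[4.82643720e-01 5.08776856e-05 7.71935673e-02] [ 2.37257525 -1.96828069  1.56862853] [-0.39931819 -0.47556591  0.08159811] -55.76046022063267
clock: 16.85
ee_pos: [0.4821, -0.0002, 0.077]
tcp_rot: [0.426, 0.564, -0.427, 0.564]
wrist_force: [1.1, -2.9, 0.9]
opening: 0.204
[ 4.82107867e-01 -1.73978950e-04  7.70051734e-02] [ 1.1403814  -2.85854395  0.90062804] [-0.74138323 -0.26254082  0.03364099] -60.05573247559402
```

```bash
python3 -m jog '[{"offset":[0,0,0],"rot":[0.006,0,0]},{"offset":[0,0,0],"rot":[0.01,0,0]},{"offset":[0,0,0],"rot":[0.01,0,0]}]'
python3 - <<'E'
from h import *
s,R=st();print(s["ee_pos"],s["wrist_force"],s["torque"],np.degrees(np.arctan2(R[1,2],R[0,2]))+14.1)
E
```

```text
clock: 17.23
ee_pos: [0.4823, -0.0, 0.077]
tcp_rot: [0.444, 0.55, -0.444, 0.55]
wrist_force: [2.8, -3.6, -2.8]
opening: 0.205
[ 4.82258887e-01 -1.62905028e-05  7.69788380e-02] [ 2.81705335 -3.6202927  -2.78556405] [-0.73709007 -0.45088209  0.28209462] -63.68672945887777
```

The upward hand force is down to about zero (wrist z −2.8, which is just the cap's weight) at 63.7° past the notch. TCP z is 1.3–1.5 mm below first gasket contact, which suggests about 14 N. Tight, so I let go.

```bash
python3 -m jog '[{"offset":[0,0,0],"rot":[0,0,0]},{"offset":[0,0,0],"rot":[0,0,0]},{"offset":[0,0,0],"rot":[0,0,0]},{"offset":[0,0,0],"rot":[0,0,0]},{"offset":[0,0,0],"rot":[0,0,0]},{"offset":[0,0,0],"rot":[0,0,0]}]' -1
python3 - <<'E'
from h import *
s,R=st();print(s["ee_pos"],s["wrist_force"],s["torque"],s["opening"])
p,d=optics.read_camera("side");crop("side",p,187,233,100,90,6,"pics/s8.png")
E
```

```text
clock: 17.98
ee_pos: [0.4823, 0.0001, 0.0773]
tcp_rot: [0.444, 0.55, -0.444, 0.55]
wrist_force: [-0.5, -0.3, 0.7]
opening: 1.0
[4.82340821e-01 1.21733244e-04 7.72584154e-02] [-0.54805303 -0.31862199  0.65813587] [ 0.01516344  0.03156498 -0.01441085] 0.9998486199648157
```

View pics/s8.png

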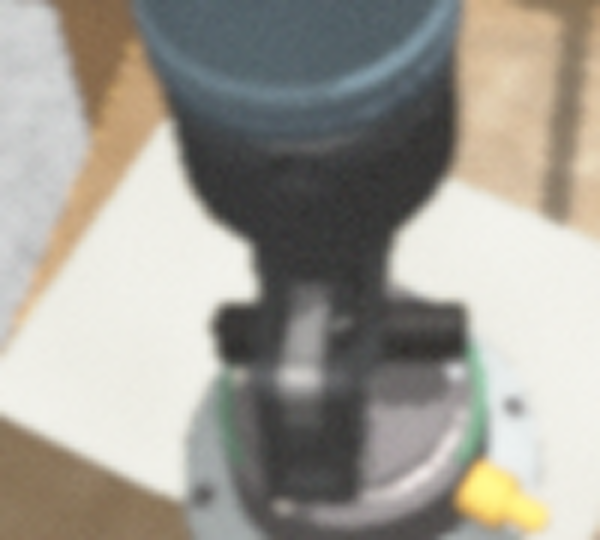

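Before handing in, I'll back off and measure how far the cap is really turned. The z readings suggest 16–20 N, which is close to the 22 N limit.

```bash
python3 -m jog '[{"offset":[-0.02,0,0],"rot":[0,0,0]},{"offset":[-0.09,0,0],"rot":[0,0,0]},{"offset":[-0.17,0,0],"rot":[0,0,0]},{"offset":[-0.17,-0.05,0.05],"rot":[0,0,0]},{"offset":[-0.17,-0.1,0.1],"rot":[0,0,0]},{"offset":[-0.17,-0.15,0.15],"rot":[0,0,0]},{"offset":[-0.17,-0.2,0.2],"rot":[0,0,0]},{"offset":[-0.17,-0.2,0.2],"rot":[0,0,0]}]'
python3 - <<'E'
from h import *
s,R=st();print(s["ee_pos"],R.round(2).tolist())
S,d=optics.read_camera("side");t,d=optics.read_camera("top")
cv2.imwrite("pics/s9f.png",S);cv2.imwrite("pics/t9f.png",t);np.save("t9.npy",d)
cv2.imwrite("pics/z9.png",np.hstack([cv2.resize(S[263:343,207:287],(400,400),interpolation=cv2.INTER_CUBIC),cv2.resize(t[187:267,344:424],(400,400),interpolation=cv2.INTER_CUBIC)]))
E
```

```text
clock: 19.02
ee_pos: [0.366, -0.181, 0.206]
tcp_rot: [0.446, 0.548, -0.446, 0.55]
wrist_force: [0.4, -0.1, -0.2]
opening: 1.0
[ 0.36604704 -0.1810264   0.20598845] [[0.0, 0.98, 0.2], [-0.0, 0.2, -0.98], [-1.0, 0.0, 0.0]]
```

View pics/z9.png

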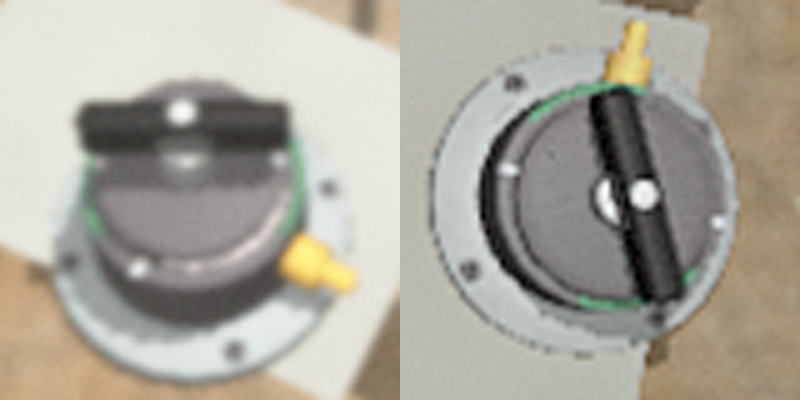

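Cap sits level in the mouth. In the top view the bar runs from about crop (605,95) to (660,300), dot (643,194); the pot marks (509,170) and (718,222) are still visible. Measuring the angle:

```bash
python3 - <<'E'
from h import *
t=cv2.imread("pics/t9f.png");S=cv2.imread("pics/s9f.png")
def ups(p,u,v):return cv2.resize(p[v:v+80,u:u+80],(800,800),interpolation=cv2.INTER_CUBIC)
un=lambda P,u,v:(np.asarray(P,float).reshape(-1,2)+.5)/10-.5+[u,v]
out={}
for n,p,u,v,z in(("top",t,344,187,.105),("side",S,207,263,.105)):
    I=ups(p,u,v);m=(I.max(2)<75).astype(np.uint8)
    c,_=cv2.findContours(m,cv2.RETR_EXTERNAL,cv2.CHAIN_APPROX_NONE)
    for k in sorted(c,key=cv2.contourArea)[::-1][:2]:
        r=cv2.minAreaRect(k);b=np.array([ray(n,*q,z) for q in un(cv2.boxPoints(r),u,v)])
        e=b[1]-b[0];f=b[2]-b[1];e=e if np.hypot(*e[:2])>np.hypot(*f[:2]) else f
        vx,vy,x0,y0=cv2.fitLine(k,cv2.DIST_L2,0,.01,.01).ravel()
        print(n,cv2.contourArea(k),r,"len",np.hypot(*e[:2]),"bar dir",np.degrees(np.arctan2(e[1],e[0])))
    m=(I.min(2)>165).astype(np.uint8);nn,l,stt,cc=cv2.connectedComponentsWithStats(m)
    for k in range(1,nn):
        if stt[k,4]>250:
            q=un(cc[k],u,v)[0];print("  w",stt[k,4],q,"z.054",ray(n,*q,.054)[:2].round(4),"z.106",ray(n,*q,.106)[:2].round(4))
E
```

```text
top 33108.5 ((467.87176513671875, 396.8844909667969), (444.12152099609375, 111.1803970336914), 75.1916275024414) len 0.07717764006004857 bar dir -165.7921965185829
top 10998.0 ((229.4079132080078, 428.349365234375), (396.9349060058594, 136.41429138183594), 78.83323669433594) len 0.06897459868695194 bar dir -169.28850694099395
  w 239658 [363.90345993 224.66086423] z.054 [0.483  0.0403] z.106 [0.4808 0.0506]
  w 7679 [406.4221969  233.88279073] z.054 [ 0.4665 -0.0382] z.106 [ 0.4652 -0.0235]
  w 747 [365.23139224 220.34236948] z.054 [0.491  0.0378] z.106 [0.4883 0.0482]
  w 1775 [384.84239437 226.76830986] z.054 [0.4794 0.0016] z.106 [0.4774 0.0141]
  w 2159 [392.28950903 225.42577582] z.054 [ 0.4819 -0.0122] z.106 [0.4798 0.001 ]
side 7951.0 ((257.16375732421875, 275.29150390625), (174.96815490722656, 71.32847595214844), 8.868263244628906) len 0.031717597301680445 bar dir 4.346686031894402
side 7628.0 ((477.93548583984375, 275.21630859375), (57.19341278076172, 180.750244140625), 88.18170166015625) len 0.03227735617882418 bar dir 16.01366371992292
  w 327045 [249.54494565 294.10878029] z.054 [0.4881 0.0091] z.106 [ 0.4979 -0.0146]
  w 2128 [242.92819549 284.72899436] z.054 [0.47  0.025] z.106 [4.812e-01 1.000e-04]
  w 1000 [243.8157 294.8342] z.054 [0.478 0.005] z.106 [ 0.4885 -0.0184]
  w 457 [262.68982495 294.6333698 ] z.054 [0.5128 0.0141] z.106 [ 0.5207 -0.01  ]
  w 5741 [258.06240202 309.69556697] z.054 [ 0.5125 -0.0174] z.106 [ 0.5204 -0.0391]
  w 1039 [234.26616939 316.26491819] z.054 [ 0.4735 -0.0403] z.106 [ 0.4844 -0.0602]
  w 680 [245.46       316.04176471] z.054 [ 0.4933 -0.0349] z.106 [ 0.5027 -0.0552]
```

The cap is turned about 62°. My load estimates disagree: 16–18 N from force and z, up to 25 N from when the ramp was first touched. That's worth a direct check, and it can be made safely. If I push down on the held cap, it won't move until the push exceeds the ramp load. Going back to grip it.

```bash
python3 -m jog '[{"offset":[0,0.05,-0.05],"rot":[0,0,0]},{"offset":[0,0.1,-0.1],"rot":[0,0,0]},{"offset":[0,0.15,-0.15],"rot":[0,0,0]},{"offset":[0,0.2,-0.2],"rot":[0,0,0]},{"offset":[0,0.2,-0.2],"rot":[0,0,0]},{"offset":[0.06,0.2,-0.2],"rot":[0,0,0]},{"offset":[0.12,0.2,-0.2],"rot":[0,0,0]},{"offset":[0.15,0.2,-0.2],"rot":[0,0,0]}]'
python3 -m jog '[{"offset":[0.01,0,0],"rot":[0,0,0]},{"offset":[0.018,0,0],"rot":[0,0,0]},{"offset":[0.018,0,0],"rot":[0,0,0]},{"offset":[0.018,0,0],"rot":[0,0,0]}]'
python3 - <<'E'
from h import *
s,R=st();print(s["ee_pos"],s["wrist_force"],s["torque"],np.degrees(np.arctan2(R[1,2],R[0,2]))+14.1)
E
```

```text
clock: 20.12
ee_pos: [0.4805, 0.0014, 0.09]
tcp_rot: [0.443, 0.552, -0.444, 0.549]
wrist_force: [-0.7, -0.4, -0.0]
opening: 1.001
clock: 20.62
ee_pos: [0.4831, -0.0, 0.0797]
tcp_rot: [0.444, 0.55, -0.444, 0.551]
wrist_force: [0.7, 0.2, -0.3]
opening: 1.001
[ 4.83064530e-01 -3.66123834e-05  7.96845012e-02] [ 0.70134298  0.17436938 -0.29279465] [ 0.03968662 -0.01103901 -0.06545704] -63.723420352059
```

```bash
python3 -m jog '[{"offset":[0,0,0],"rot":[0,0,0]},{"offset":[0,0,0],"rot":[0,0,0]},{"offset":[0,0,0],"rot":[0,0,0]},{"offset":[0,0,0],"rot":[0,0,0]},{"offset":[0,0,0],"rot":[0,0,0]},{"offset":[0,0,0],"rot":[0,0,0]},{"offset":[0,0,0],"rot":[0,0,0]}]' 1 80
python3 - <<'E'
from h import *
s,R=st();print(s["ee_pos"],s["wrist_force"],s["torque"],s["opening"],np.degrees(np.arctan2(R[1,2],R[0,2]))+14.1)
E
```

```text
clock: 21.5
ee_pos: [0.4826, -0.0001, 0.0791]
tcp_rot: [0.444, 0.55, -0.444, 0.55]
wrist_force: [-1.1, -0.3, 4.9]
opening: 0.196
[ 4.82615170e-01 -7.86648798e-05  7.91059957e-02] [-1.0897193  -0.2825122   4.94870379] [-0.14999204  0.23078253 -0.04826084] 0.19647807477624962 -63.72367558238427
```

```bash
cat > m.py <<'E'
from h import *
s,R=st();print((s["ee_pos"]*1e3).round(2),s["wrist_force"].round(1),s["torque"].round(2),round(np.degrees(np.arctan2(R[1,2],R[0,2]))+14.1,1))
E
for i in 1; do python3 -m jog '[{"offset":[0.0005,0,0],"rot":[0,0,0]},{"offset":[0.0005,0,0],"rot":[0,0,0]}]' >/dev/null; python3 m.py; done
python3 -m jog '[{"offset":[0.0005,0,0],"rot":[0,0,0]},{"offset":[0.0005,0,0],"rot":[0,0,0]}]' >/dev/null; python3 m.py
python3 -m jog '[{"offset":[0.0003,0,0],"rot":[0,0,0]},{"offset":[0.0003,0,0],"rot":[0,0,0]}]' >/dev/null; python3 m.py
```

```text
[ 4.8273e+02 -7.0000e-02  7.9010e+01] [-2.  -1.   7.8] [-0.1   0.44 -0.04] -63.7
[ 4.8282e+02 -6.0000e-02  7.8910e+01] [-3.1 -0.8 10.2] [-0.08  0.55 -0.04] -63.7
[ 4.8287e+02 -4.0000e-02  7.8820e+01] [-4.5 -0.8 11.8] [0.03 0.61 0.01] -63.7
```

```bash
python3 -m jog '[{"offset":[0.0005,0,0],"rot":[0,0,0]},{"offset":[0.0005,0,0],"rot":[0,0,0]}]' >/dev/null; python3 m.py
python3 -m jog '[{"offset":[0.0004,0,0],"rot":[0,0,0]},{"offset":[0.0004,0,0],"rot":[0,0,0]}]' >/dev/null; python3 m.py
```

```text
[ 4.8302e+02 -6.0000e-02  7.8730e+01] [-4.2 -0.2 15. ] [-0.02  0.78 -0.05] -63.7
[ 4.8314e+02 -6.0000e-02  7.8680e+01] [-5.2  0.3 15.5] [0.13 0.87 0.03] -63.7
```

```bash
python3 -m jog '[{"offset":[0.0004,0,0],"rot":[0,0,0]},{"offset":[0.0004,0,0],"rot":[0,0,0]}]' >/dev/null; python3 m.py
python3 -m jog '[{"offset":[0.0003,0,0],"rot":[0,0,0]},{"offset":[0.0003,0,0],"rot":[0,0,0]}]' >/dev/null; python3 m.py
```

```text
[ 4.8324e+02 -2.0000e-02  7.8570e+01] [-5.5  1.2 17.9] [ 0.14  1.   -0.08] -63.7
[ 4.8334e+02 -4.0000e-02  7.8520e+01] [-6.   0.4 18.9] [ 0.12  0.97 -0.05] -63.7
```

Still stiff at 19 N of push plus the cap's 2.7 N weight, so the load is above about 21 N. It is overtight. I'll ease the push and turn back in small steps until the hand force plateaus, which means the pins have left the ramp.

```bash
python3 -m jog '[{"offset":[-0.0012,0,0],"rot":[0,0,0]},{"offset":[-0.0022,0,0],"rot":[0,0,0]},{"offset":[-0.0022,0,0],"rot":[0,0,0]}]' >/dev/null; python3 m.py
python3 -m jog '[{"offset":[0,0,0],"rot":[-0.006,0,0]},{"offset":[0,0,0],"rot":[-0.012,0,0]},{"offset":[0,0,0],"rot":[-0.012,0,0]}]' >/dev/null; python3 m.py
python3 -m jog '[{"offset":[0,0,0],"rot":[-0.006,0,0]},{"offset":[0,0,0],"rot":[-0.008,0,0]},{"offset":[0,0,0],"rot":[-0.008,0,0]}]' >/dev/null; python3 m.py
```

```text
[ 4.8287e+02 -8.0000e-02  7.8980e+01] [-1.7 -1.2  7.4] [-0.08  0.42 -0.02] -63.7
[4.8314e+02 2.0000e-02 7.9160e+01] [-1.2 -0.4 10.2] [0.05 0.36 0.02] -59.4
[ 4.8364e+02 -2.0000e-02  7.9360e+01] [0.1 1.1 9.1] [ 0.08  0.11 -0.06] -56.5
```

```bash
python3 -m jog '[{"offset":[0,0,0],"rot":[-0.006,0,0]},{"offset":[0,0,0],"rot":[-0.008,0,0]},{"offset":[0,0,0],"rot":[-0.008,0,0]}]' >/dev/null; python3 m.py
python3 -m jog '[{"offset":[0,0,0],"rot":[-0.006,0,0]},{"offset":[0,0,0],"rot":[-0.006,0,0]}]' >/dev/null; python3 m.py
```

```text
[4.8359e+02 3.0000e-02 7.9380e+01] [-0.5  0.7  9.9] [ 0.07  0.2  -0.02] -53.6
[4.8349e+02 4.0000e-02 7.9470e+01] [-2.5  0.9 10.9] [0.18 0.38 0.07] -51.5
```

```bash
python3 -m jog '[{"offset":[0.0005,0,0],"rot":[0,0,0]},{"offset":[0.0005,0,0],"rot":[0,0,0]}]' >/dev/null; python3 m.py
python3 -m jog '[{"offset":[0.0005,0,0],"rot":[0,0,0]},{"offset":[0.0005,0,0],"rot":[0,0,0]}]' >/dev/null; python3 m.py
python3 -m jog '[{"offset":[0.0005,0,0],"rot":[0,0,0]},{"offset":[0.0005,0,0],"rot":[0,0,0]}]' >/dev/null; python3 m.py
```

```text
[4.8364e+02 7.0000e-02 7.9350e+01] [-2.1  1.3 13.2] [0.24 0.46 0.02] -51.5
[4.838e+02 1.000e-01 7.921e+01] [-2.7  0.7 15.4] [0.29 0.54 0.  ] -51.5
[4.8396e+02 1.1000e-01 7.9080e+01] [-3.   2.7 16.2] [ 0.25  0.61 -0.03] -51.5
```

The cap now gives like the gasket (about 0.07 mm/N, against 0.037 before). The knee is at about 12 N of push, so the ramp load is about 14–15 N, mid-window. Unload the hand and release.

```bash
python3 -m jog '[{"offset":[-0.001,0,0],"rot":[0,0,0]},{"offset":[-0.002,0,0],"rot":[0,0,0]},{"offset":[-0.002,0,0],"rot":[0,0,0]}]' >/dev/null; python3 m.py
python3 -m jog '[{"offset":[-0.0009,0,0],"rot":[0,0,0]},{"offset":[-0.0009,0,0],"rot":[0,0,0]}]' >/dev/null; python3 m.py
```

```text
[ 4.8336e+02 -1.0000e-02  7.9600e+01] [-0.4  0.3  8.8] [ 0.03  0.16 -0.06] -51.5
[4.8311e+02 2.0000e-02 7.9740e+01] [-0.2 -0.2  4.6] [-0.05 -0.18 -0.04] -51.5
```

```bash
python3 -m jog '[{"offset":[0,0,0],"rot":[0,0,0]},{"offset":[0,0,0],"rot":[0,0,0]},{"offset":[0,0,0],"rot":[0,0,0]},{"offset":[0,0,0],"rot":[0,0,0]},{"offset":[0,0,0],"rot":[0,0,0]}]' -1
python3 -m jog '[{"offset":[-0.02,0,0],"rot":[0,0,0]},{"offset":[-0.09,0,0],"rot":[0,0,0]},{"offset":[-0.17,0,0],"rot":[0,0,0]},{"offset":[-0.17,-0.05,0.05],"rot":[0,0,0]},{"offset":[-0.17,-0.1,0.1],"rot":[0,0,0]},{"offset":[-0.17,-0.15,0.15],"rot":[0,0,0]},{"offset":[-0.17,-0.2,0.2],"rot":[0,0,0]},{"offset":[-0.17,-0.2,0.2],"rot":[0,0,0]}]'
python3 - <<'E'
from h import *
S,d=optics.read_camera("side");t,d=optics.read_camera("top")
cv2.imwrite("pics/t10f.png",t)
cv2.imwrite("pics/z10.png",np.hstack([cv2.resize(S[263:343,207:287],(400,400),interpolation=cv2.INTER_CUBIC),cv2.resize(t[187:267,344:424],(400,400),interpolation=cv2.INTER_CUBIC)]))
I=cv2.resize(t[187:267,344:424],(800,800),interpolation=cv2.INTER_CUBIC);m=(I.max(2)<75).astype(np.uint8)
c,_=cv2.findContours(m,cv2.RETR_EXTERNAL,cv2.CHAIN_APPROX_NONE);k=max(c,key=cv2.contourArea);r=cv2.minAreaRect(k)
b=np.array([ray("top",*((q+.5)/10-.5+[344,187]),.105) for q in cv2.boxPoints(r)]);e=b[1]-b[0];f=b[2]-b[1];e=e if np.hypot(*e[:2])>np.hypot(*f[:2]) else f
a=np.degrees(np.arctan2(e[1],e[0]))%180;print("bar",r,a,"turned",75.9-a)
a0=cv2.imread("pics/top0.png")
print("spool/tape image diff",np.abs(a0[150:270,215:265].astype(int)-t[150:270,215:265]).mean())
E
```

```text
clock: 27.0
ee_pos: [0.4823, 0.0001, 0.0792]
tcp_rot: [0.383, 0.594, -0.383, 0.594]
wrist_force: [1.3, 0.1, -0.3]
opening: 1.001
clock: 28.0
ee_pos: [0.4069, -0.2017, 0.2081]
tcp_rot: [0.384, 0.593, -0.385, 0.594]
wrist_force: [0.1, 0.2, -0.4]
opening: 0.998
bar ((472.5001525878906, 391.1921691894531), (445.55621337890625, 108.24992370605469), 63.12468338012695) 26.455951851276836 turned 49.44404814872317
spool/tape image diff 2.506666666666667
```

View pics/z10.png

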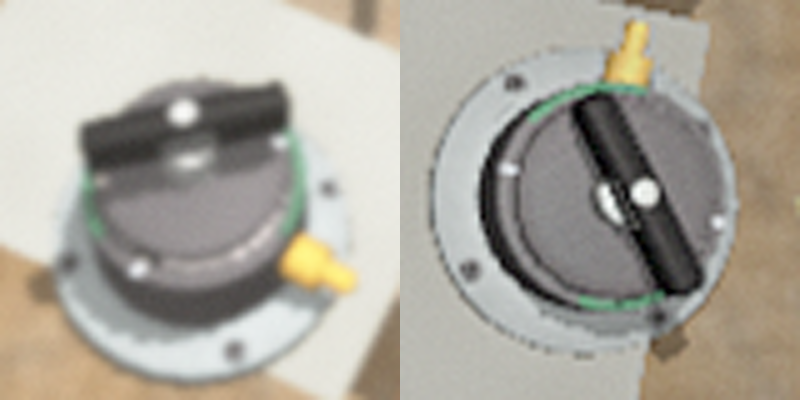

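The cap sits level in the mouth, turned about 49° (bar from crop (590,105) to (690,285) in the top view). The gripper is clear and the spool and tape haven't moved. Handing in.

```bash
python3 -c "
from cell import ticket,observe
print(ticket.job_done(),observe()['clock'])"
```

```text
the job is handed in; nothing more can be done
the job is handed in; nothing more can be done
```

I closed the pot and handed the job in at about 28 s of the 51 s allowed; no verdict was reported. The cap is locked, the gripper is open and clear, and the spool and tape look unmoved in the top view.

- **Insertion and pressing:** The pins dropped through the notches without contact. I met the gasket, pressed with about 8–9 N (briefly about 12 N), and turned the cap clockwise while holding that press.
- **Overtightened, then corrected:** I first turned to about 62°, where the hand force fell to zero, and let go. My load estimates for that position disagreed (16 to 25 N). I gripped the cap again and pushed down on it. It did not give at 19 N plus its own weight, so the load was above the roughly 21 N I could test to. I turned it back about 12° before letting go again.
- **Last checks:**
  - The top view shows the cap turned about 49° and sitting level.
  - The push test puts the ramp load at about 13 N.
  - The ramp geometry, using the gasket height I felt, gives about 16 N. Both are inside the 7–22 N window, but neither is a direct reading.

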